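# Stagger-stack the breakfast caddies

### The job

Stack the two loose caddies on the one that stands in the serving tray, alternating end for end: each is turned round from the one below and set back just behind its jam jar (up to about two centimetres of gap), level and in line on its rims, so that none bears on a jar. The one under the wire rack must first be drawn out along the counter, not lifted, until it is clear of the rack and let go there; then take it afresh to lift it. Keep the caddies upright, set them down without dropping them, leave the bottom one where it stands, and do not disturb the mug, tumbler or sugar cup.

Things in the scene. Friction and masses are not known exactly. Their poses are not given: they have to be found in the camera images.
- caddy_base: Bottom caddy, in the serving tray. The three caddies are identical: bamboo open trays 170 mm long (own x), 60 mm wide (y), rims 28 mm above the underside, walls 4 mm, 0.27 to 0.45 kg, balancing within 10 mm of the middle. Origin: centre of the underside, z up. Tab and jar at the -x end, here pointing roughly to world +y. Three milk pots inside stay below the rim.
- caddy_open: Identical caddy free on the counter before the robot, tab end towards the robot; can be taken across its 60 mm width. Either loose caddy may go on first. An upper caddy, turned round (yaw + pi), its origin 43 to 64 mm along the lower one's +x and 28 mm up, lies flat on the lower rims, clear of the jar.
- caddy_rack: Identical caddy on the counter, pushed in under the wire rack, tab end towards the robot; only the tab and about 45 mm of its body show in front of the rack.
- caddy_base_jar (a point): Top centre of the jam jar of caddy_base, 61 mm from the caddy's middle towards its -x (tab) end, 50 mm above its underside, 22 mm above the rim. Each caddy has one: amber glass, metal lid, 38 mm across; its back is 42 mm from the caddy's middle. Jar and pots are held fast in the caddy.
- caddy_base_tab (a point): Grip point on the pull tab of caddy_base: 108 mm from the caddy's middle towards its -x, 24 mm above its underside. The flat tab is 24 mm wide (y), sticks out 38 mm (x) from the 60 mm wide end, is 8 mm thick, its top flush with the rim.
- caddy_rack_tab (a point): The same point on caddy_rack: grip here, across the tab's 24 mm width, and draw the caddy out along its own -x; it is too far from the balance point to carry the caddy level.
- rack: Chrome wire shelf rack fixed on the counter, 200 mm deep (x), 360 mm wide (y), 140 mm high, shelf underside 130 mm up, open front and back, legs at its two sides. Origin: centre of its footprint; its front edge is 100 mm along its -x (towards the robot). A caddy is wholly clear when its middle is 190 mm from the origin along -x.
- serving_tray: White serving tray fixed on the counter, 300 mm (x) by 400 mm (y), floor 5 mm thick, flared rim 32 mm high, a grip bar at 52 mm height over each of its two y ends. Origin: centre of its underside.
- tumbler: Clear tumbler 68 mm across, 85 mm high, standing in a far corner of the serving tray (origin: centre of its underside). Leave alone.
- mug: White mug 80 mm across, 85 mm high, standing on the rack (origin: centre of its underside). Leave alone.
- sugar_cup: Cream round cup 78 mm across, 62 mm high, with paper sticks to 90 mm, on the counter beyond the free caddy (origin: centre of its underside). Leave alone.
Things that resemble listed ones, but are neither listed nor needed, are in the scene too. What is shaped like the caddy_rack but red is not meant. Leave any purple look-alike of the caddy_base alone.

How it is judged (in metres and radians):
On the way:
1. the caddy from under the rack stands upright on the open counter, drawn clear of the rack (its middle at least 165 mm in front of the rack's centre) and let go (x of caddy_rack in the frame of rack below -0.165 m and height (world z) of caddy_rack below 0.004 m and angle between caddy_rack's own z axis and vertical below 0.05 rad and contact force between the fingers and caddy_rack below 0.1 N), for 0.2 s.
At the end, for the whole second after the job is handed in: Both loose caddies stacked on caddy_base in either order, at rest: each level (3 deg) on the rims below (28 mm up, +-3), turned round from the lower one (8 deg), its middle 36 to 66 mm along that one's +x and within 10 mm sideways. caddy_base, level, is within 25 mm of its start (((x of caddy_open in the frame of caddy_base between 0.036 and 0.066 m and y of caddy_open in the frame of caddy_base between -0.01 and 0.01 m and z of caddy_open in the frame of caddy_base between 0.025 and 0.031 m and angle between the x axis of caddy_open and the x axis of caddy_base, either way round below 0.14 rad and x of each of caddy_base_tab, caddy_rack_tab in the frame of caddy_open above 0.09 m and angle between each of caddy_open, caddy_rack's own z axis and vertical below 0.05 rad and linear speed of each of caddy_open, caddy_rack below 0.01 m/s and angular speed of each of caddy_open, caddy_rack below 0.1 rad/s and x of caddy_rack in the frame of caddy_open between 0.036 and 0.066 m and y of caddy_rack in the frame of caddy_open between -0.01 and 0.01 m and z of caddy_rack in the frame of caddy_open between 0.025 and 0.031 m and angle between the x axis of caddy_rack and the x axis of caddy_open, either way round below 0.14 rad) or (x of caddy_rack in the frame of caddy_base between 0.036 and 0.066 m and y of caddy_rack in the frame of caddy_base between -0.01 and 0.01 m and z of caddy_rack in the frame of caddy_base between 0.025 and 0.031 m and angle between the x axis of caddy_rack and the x axis of caddy_base, either way round below 0.14 rad and x of caddy_rack_tab in the frame of caddy_base above 0.09 m and angle between each of caddy_rack, caddy_open's own z axis and vertical below 0.05 rad and linear speed of each of caddy_rack, caddy_open below 0.01 m/s and angular speed of each of caddy_rack, caddy_open below 0.1 rad/s and x of caddy_open in the frame of caddy_rack between 0.036 and 0.066 m and y of caddy_open in the frame of caddy_rack between -0.01 and 0.01 m and z of caddy_open in the frame of caddy_rack between 0.025 and 0.031 m and angle between the x axis of caddy_open and the x axis of caddy_rack, either way round below 0.14 rad and x of caddy_rack_tab in the frame of caddy_open above 0.09 m)) and distance of caddy_base from where it was at the start of the episode below 0.025 m and angle between caddy_base's own z axis and vertical below 0.05 rad); the robot touches nothing.
It fails at once if a caddy is tipped by more than 17 degrees (angle between any of caddy_base, caddy_open, caddy_rack's own z axis and vertical above 0.3 rad).
It fails at once if the caddy under the rack is lifted by 20 mm or more while still under the rack (x of caddy_rack in the frame of rack above -0.16 m and horizontal distance between caddy_rack and rack below 0.16 m and height (world z) of caddy_rack between 0.02 and 0.11 m).
It fails at once if a caddy is dropped (falls free, touched by nothing, faster than 0.45 m/s: about 10 mm of fall) ((contact force between caddy_open and anything else below 0.05 N and linear speed of caddy_open above 0.45 m/s) or (contact force between caddy_rack and anything else below 0.05 N and linear speed of caddy_rack above 0.45 m/s)).
It fails at once if mug, tumbler or sugar cup is moved by more than 30 mm or tipped (distance of any of tumbler, mug, sugar_cup from where it was at the start of the episode above 0.03 m or angle between any of tumbler, mug, sugar_cup's own z axis and vertical above 0.4 rad).
It also fails if it takes over 72 s, if anything falls off the work surface, if the arm or the gripper's body presses on something with over 40 N, if the wrist force passes 120 N, or if a joint passes its speed limit or range.

### The arm

A 6-joint arm with a two-finger parallel gripper is mounted at the origin on the work surface. World frame = base frame: x ahead of the robot, y to its left, z up, the work surface at z = 0. Lengths are in m, angles in degrees, forces in N, time in s.
With the tool pointing down it reaches from about 0.25 to 0.725 m from the base axis. Payload 9.7 kg.
Tool frame: the origin (TCP) lies midway between the tips of the shut fingers; the grasp point (between the pads) lies bot.hold_point_z behind it (bot.hold_point_z is the distance from the TCP to the grasp point, in m); z points along the fingers, y is the line along which they close (so a half turn about z gives the same grasp; the last joint's range is limited). The gripper opens to 85 mm and grips with 20 to 120 N. Pads are 22 mm wide; open, the fingers measure 114 mm over their backs; the gripper's body (76 mm by 85 mm) begins 54 mm behind the grasp point. The pads swing forward as they close: fully open they stand 13 mm farther back than shut.
Start: joints at [65.203, 4.979, 10.078, 95.1, 0, 90], TCP at [0.231, 0.499, 0.231] pointing down, gripper open.
Joint ranges: [-179.16, 179.16], [-48.56, 103.87], [-65.8, 70.77], [-126.05, 130.52], [-82.76, 87.17], [-180, 180]. Speed limits (degrees/s): [127.2, 127.2, 147.25, 180, 180, 180].

### API

Orientations are given as [roll, pitch, yaw] about the fixed x, y, z axes, in that order (R = Rz(yaw) Ry(pitch) Rx(roll)).
In Python, from workcell import bot, camera, camera_model, ticket gives the robot as it stands.
- The arm moves only by the tool send_rows, never from a script. Its argument "targets" is text: rows parted by semicolons, each of 5 numbers parted by spaces: the shift along the tool's x, y, z in mm, then the turn about the tool's z in degrees, then the closure in counts, from 0 (fully open) to 255 (shut). A call has 1 to 20 rows; each row is the pose to reach, as a shift and turn from the pose commanded when the call began, along the tool's axes at that moment; what a row does not reach only later rows make up. A row lasts 1/8 s, in which the tool goes at most 62.5 mm and 10.7 degrees, less where a joint would pass 70% of its speed; a pose out of reach is approached as far as the arm can. A call with a gripper value outside its range is refused whole. The fingers move at their own pace and stop on an object; "newtons" is the grip in N (left out, the last holds). Time passes only in rows, so rows that repeat a pose let the fingers close. It gives the time, the measured TCP pose, the force, the opening and the grip force at its end, in the units of the state.
- bot.get_obs(): the state, without advancing time (a new reading comes with each control period).
- camera(name): name is "scene" or "top"; returns the picture (400x640x3 uint8, blue, green, red); there is no depth.
- camera_model(name): a dict with "K" (3x3 intrinsics, pixels), "pose" (4x4, takes a point from camera to world coordinates). Camera axes: x right, y down, z forward; pixel columns grow to the right and rows downward; lengths in m; the calibration is good to about 2 mm. A picture is of the moment at which its call begins. camera_model takes no time and is no camera call.
- ticket.job_done(): hands the job in; it is judged then, once.
The state is a dict: "time": time; "q": joint angles; "qd": joint speeds; "joint_efforts": joint torques, N m; "ee_pos": TCP position; "tcp_rot": TCP orientation; "wrist_force": force on the tool from outside, world axes, zero at the start; "torque": the same for the moment, N m; "opening": finger opening in m; "grasp_force": force on a finger pad.
Only numpy, scipy, OpenCV 4.12 (cv2) and the standard library are available. Lean on these libraries where they do the work, as an engineer would, in place of code of your own. Each camera call takes 0.05 s, during which the arm holds its last target. There are 200 camera calls.

## Working session

There is one attempt and no reset: what is moved stays moved. The work goes in short steps, Python scripts to look and compute and a tool call to move; the robot and the scene stay as the last step left them, time stands still between calls to the robot, and variables do not carry over. Pictures are saved under pics/ and viewed, at most 10 in all, crops included, and the job is handed in when it is done.

Besides the shell and the picture viewer there is one more tool, called after "Request:" as name(argument=value, ...) on one line, values as JSON. send_rows: Moves the arm, as the interface text tells. Its arguments: {"type":"object","properties":{"targets":{"type":"string"},"newtons":{"type":"number"}},"required":["targets"]}

```bash
mkdir -p pics; python3 - <<'E'
from workcell import bot,camera,camera_model
import cv2,numpy as np
np.set_printoptions(precision=4,suppress=True)
for n in("scene","top"):
    cv2.imwrite(f"pics/{n}0.png",camera(n)); m=camera_model(n); print(n,m["K"],m["pose"])
print(bot.get_obs(),bot.hold_point_z)
E
```

```text
scene [[468.0083   0.     322.4167]
 [  0.     468.0083 196.1124]
 [  0.       0.       1.    ]] [[-0.444   0.6171 -0.6496  1.4559]
 [ 0.896   0.3128 -0.3152  0.5547]
 [ 0.0087 -0.722  -0.6918  1.139 ]
 [ 0.      0.      0.      1.    ]]
top [[447.021    0.     316.4199]
 [  0.     447.021  197.6061]
 [  0.       0.       1.    ]] [[-0.0275 -0.9933  0.1124  0.3243]
 [-0.9994  0.0295  0.0159  0.0688]
 [-0.0191 -0.1119 -0.9935  1.6812]
 [ 0.      0.      0.      1.    ]]
{'time': 0.1, 'q': array([65.2038,  5.0094, 10.0398, 95.0991,  0.0002, 89.9993]), 'qd': array([-0.0601, -0.0572,  0.1849, -0.0994, -0.0438, -0.0052]), 'joint_efforts': array([ -0.0002, -52.1561,  46.5654,   0.016 ,  -0.    ,  -0.    ]), 'ee_pos': array([0.2306, 0.4991, 0.2306]), 'tcp_rot': array([-179.9314,   -0.0002,  155.2045]), 'wrist_force': array([ 0.4988, -0.2317, -0.0957]), 'torque': array([-0.0144,  0.0114, -0.0361]), 'grasp_force': 0.0, 'opening': 0.08560914586093582} 0.0187
```

View pics/scene0.png

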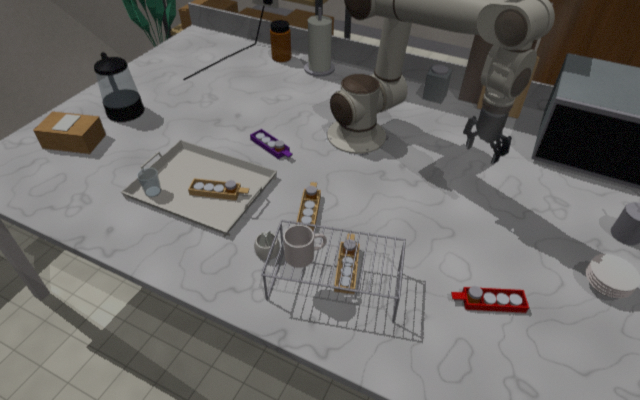

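View pics/top0.png

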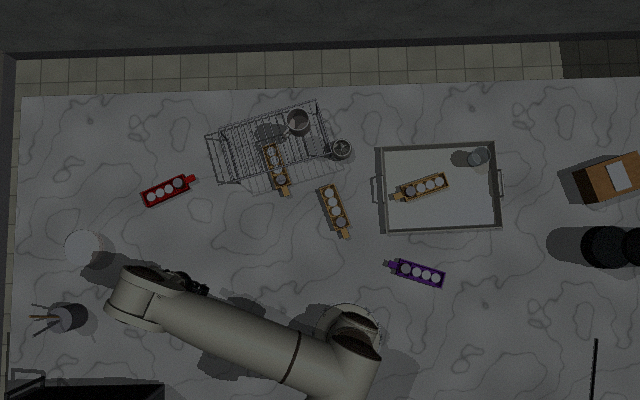

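The bamboo candidates in the top picture are:
- (424,186), in the tray with its tab to the left (+y). This is caddy_base.
- (335,210), free on the counter. This is caddy_open.
- (277,165), under the rack with its tab showing. This is caddy_rack.

The red caddy at (168,190) and the purple one at (415,273) are look-alikes. I'll confirm this in enlarged crops.

```bash
python3 - <<'E'
import cv2
t=cv2.imread("pics/top0.png");s=cv2.imread("pics/scene0.png")
cv2.imwrite("pics/tc.png",cv2.resize(t[125:245,255:455],None,fx=4,fy=4,interpolation=cv2.INTER_CUBIC)*1)
cv2.imwrite("pics/sc.png",cv2.resize(s[170:300,180:380],None,fx=4,fy=4,interpolation=cv2.INTER_CUBIC))
E
```

```text
(no output)
```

View pics/tc.png

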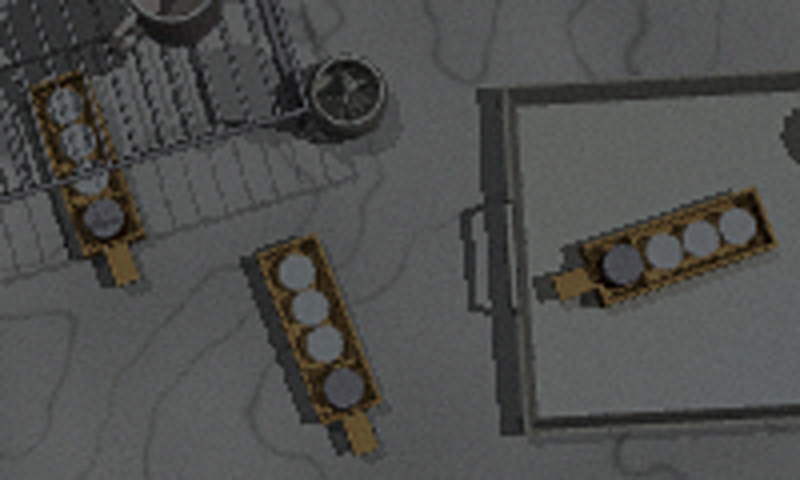

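View pics/sc.png

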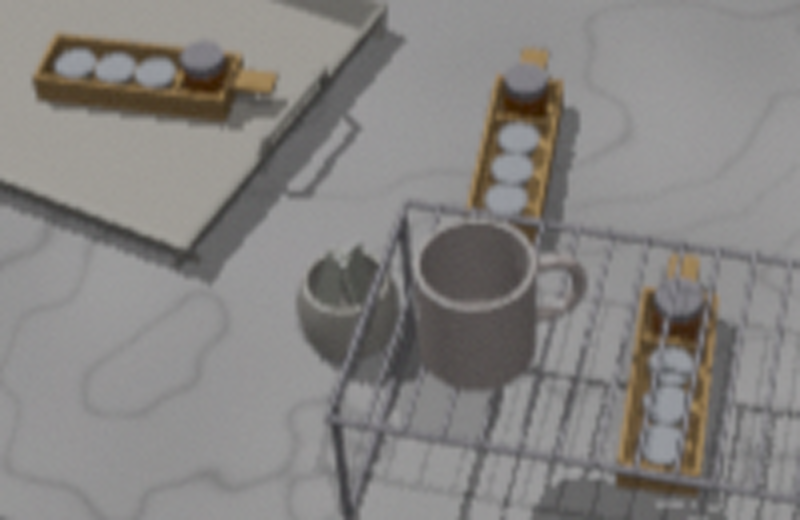

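The crops confirm it. caddy_base in the tray (top picture, about (424,187)), caddy_open (about (335,207)) and caddy_rack (tab at about (285,191)) are all bamboo-coloured, and the red and purple ones are look-alikes. Next I'll fit their poses in both cameras.

```bash
cat > h.py <<'E'
import cv2,numpy as np
from scipy.optimize import minimize
from scipy.spatial.transform import Rotation as R
from workcell import bot,camera,camera_model
np.set_printoptions(precision=4,suppress=True)
U=4
def proj(n,P):
    m=camera_model(n); c=(np.atleast_2d(P)-m["pose"][:3,3])@m["pose"][:3,:3]
    p=c@m["K"].T; return p[:,:2]/p[:,2:]
def unproj(n,uv,z):
    m=camera_model(n); d=m["pose"][:3,:3]@np.linalg.inv(m["K"])@[*uv,1]; o=m["pose"][:3,3]
    return o+d*(z-o[2])/d[2]
def box(x0,x1,y0,y1,z0,z1): return np.array([[x,y,z] for x in(x0,x1) for y in(y0,y1) for z in(z0,z1)])
BODY=box(-.085,.085,-.03,.03,0,.028); TAB=box(-.123,-.085,-.012,.012,.02,.028)
a=np.linspace(0,6.28,16); JAR=np.array([[-.061+.019*np.cos(t),.019*np.sin(t),z] for t in a for z in(.028,.05)])
def mask(img,win):
    x0,y0,x1,y1=win
    b=cv2.resize(img[y0:y1,x0:x1],None,fx=U,fy=U,interpolation=cv2.INTER_CUBIC).astype(float)
    o=(b[...,2]-b[...,0])/(b.max(2)+8)          # orange-ness
    k=(o>.3).astype(np.uint8)
    k=cv2.morphologyEx(k,cv2.MORPH_CLOSE,np.ones((7,7)))
    cs,_=cv2.findContours(k,cv2.RETR_EXTERNAL,cv2.CHAIN_APPROX_NONE); f=np.zeros_like(k)
    cv2.drawContours(f,[c for c in cs if cv2.contourArea(c)>60],-1,1,-1); return f
def fit(views,z,p0):
    """views: {cam:(img,win)}; returns x,y,yaw(rad), cost"""
    M={n:mask(i,w) for n,(i,w) in views.items()}
    def cost(p):
        r=R.from_euler('z',p[2]).as_matrix(); c=0
        for n,(i,w) in views.items():
            def poly(P,im):
                q=(proj(n,P@r.T+[p[0],p[1],z])-w[:2]+.5)*U-.5
                cv2.fillConvexPoly(im,cv2.convexHull(np.round(q*16).astype(np.int32)),1,cv2.LINE_8,4)
            s=np.zeros_like(M[n]); g=s.copy(); poly(BODY,s); poly(TAB,s); poly(JAR,g)
            c+=((s!=M[n])&(g==0)).sum()/M[n].sum()
        return c
    S=np.array([[0,0,0],[.015,0,0],[0,.015,0],[0,0,.15]])+p0
    b=minimize(cost,p0,method='Nelder-Mead',options=dict(initial_simplex=S,xatol=1e-4,fatol=1e-4))
    b=minimize(cost,b.x,method='Nelder-Mead',options=dict(initial_simplex=b.x+(S-p0)*.4,xatol=1e-4,fatol=1e-4))
    return b.x,b.fun
def win(n,p,z,m=6):
    r=R.from_euler('z',p[2]).as_matrix(); q=proj(n,np.vstack([BODY,TAB,JAR])@r.T+[p[0],p[1],z])
    return [int(v) for v in (*(q.min(0)-m),*(q.max(0)+m))]
def go(x,y,z,yaw):
    """shift in tool mm and tool-z turn (deg) from current pose to TCP x,y,z, yaw deg"""
    o=bot.get_obs(); r=R.from_euler('xyz',o['tcp_rot'],degrees=True); d=r.inv().apply(np.array([x,y,z])-o['ee_pos'])*1000
    t=-(yaw-o['tcp_rot'][2]); return d,(t+180)%360-180
E
python3 - <<'E'
from h import *
im={n:cv2.imread(f"pics/{n}0.png") for n in("top","scene")}
g={'base':((424,187),.005,-73),'open':((335,207),0,20),'rack':((276,165),0,17)}
for k,(uv,z,yw) in g.items():
    p0=np.array([*unproj("top",uv,z+.028)[:2],np.radians(yw)])
    for cs in(["top"],["scene"],["top","scene"]):
        if k=='open' and cs==['scene']: pass
        p,c=fit({n:(im[n],win(n,p0,z,10)) for n in cs},z,p0); print(k,cs,p[:2],np.degrees(p[2]),c)
print("tray",[unproj("top",u,.032) for u in((376,147),(494,141),(502,228),(386,233))])
print("tumbler",unproj("top",(478,157),.05),"cup",unproj("top",(342,148),.062),"purple",unproj("top",(415,273),.03))
# rack shelf corners (scene picture): near/far front
print("rackshelf",[unproj("scene",u,.14) for u in((282,221),(405,237),(267,275),(400,292))])
E
```

```text
base ['top'] [ 0.543  -0.3071] -72.18486833158728 0.03976234003656307
base ['scene'] [ 0.5399 -0.313 ] -72.88494946458515 0.11960641987257037
base ['top', 'scene'] [ 0.5431 -0.3081] -72.21370997832837 0.17940172314421182
open ['top'] [0.4767 0.0302] 19.24285949633873 0.036626916524701875
open ['scene'] [0.4645 0.0232] 20.966260796724363 1.227683615819209Traceback (most recent call last):
  File "<stdin>", line 8, in <module>
  File "h.py", line 37, in fit
    b=minimize(cost,p0,method='Nelder-Mead',options=dict(initial_simplex=S,xatol=1e-4,fatol=1e-4))
    res = _minimize_neldermead(fun, x0, args, callback, bounds=bounds,
                               **options)
    fxr = func(xr)
    fx = function(np.copy(x), *(wrapper_args + args))
  File "h.py", line 33, in cost
    s=np.zeros_like(M[n]); g=s.copy(); poly(BODY,s); poly(TAB,s); poly(JAR,g)
                                                     ~~~~^^^^^^^
  File "h.py", line 31, in poly
    q=(proj(n,P@r.T+[p[0],p[1],z])-w[:2]+.5)*U-.5
       ~~~~^^^^^^^^^^^^^^^^^^^^^^^
  File "h.py", line 8, in proj
    m=camera_model(n); c=(np.atleast_2d(P)-m["pose"][:3,3])@m["pose"][:3,:3]
ValueError: time passes only in moves, steps and waits
```

```bash
sed -i 's/^U=4/U=4\nCM={n:camera_model(n) for n in("top","scene")}/; s/m=camera_model(n)/m=CM[n]/' h.py; python3 - <<'E'
from h import *
im=cv2.imread("pics/top0.png")
p0=np.array([*unproj("top",(276,165),.028)[:2],np.radians(17)])
p,c=fit({"top":(im,win("top",p0,0,10))},0,p0); print(p[:2],np.degrees(p[2]),c)
print("tray",[unproj("top",u,.032)[:2] for u in((376,147),(494,141),(502,228),(386,233))])
print("tumbler",unproj("top",(478,157),.05)[:2],"cup",unproj("top",(342,148),.062)[:2])
print("rackshelf",[unproj("scene",u,.14)[:2] for u in((282,221),(405,237),(267,275),(400,292))])
print("above open",*go(.4767,.0302,.15,19.2)); print("down",*go(.4767,.0302,-.002,19.2))
E
```

```text
[0.6408 0.2454] 18.06761156939128 0.5481446128147
tray [array([ 0.6952, -0.1335]), array([ 0.704 , -0.5742]), array([ 0.3789, -0.58  ]), array([ 0.3726, -0.1564])]
tumbler [ 0.6416 -0.5044] cup [ 0.6887 -0.0046]
rackshelf [array([0.6654, 0.041 ]), array([0.5621, 0.3827]), array([0.8513, 0.1027]), array([0.7448, 0.4325])]
above open [-420.0825 -322.3734   81.0319] 136.0045150220398
down [-420.0831 -322.1913  233.0318] 136.0045150220398
```

Request:
send_rows(targets="-50 -40 0 10 0;-90 -70 0 20 0;-130 -100 0 30 0;-170 -130 0 40 0;-210 -160 0 50 0;-250 -190 0 60 0;-280 -215 0 70 0;-310 -240 0 80 0;-340 -260 0 90 0;-370 -280 0 100 0;-395 -300 0 110 0;-420 -322 20 120 0;-420 -322 50 130 0;-420 -322 80 136 0;-420 -322 80 136 0;-420 -322 80 136 0", newtons=40)

```text
time: 2.1
ee_pos: [0.4771, 0.0309, 0.1524]
tcp_rot: [180.0, -0.0, 19.3]
wrist_force: [0.1, 0.9, -0.2]
opening: 0.0853
grasp_force: 0.0
```

```bash
python3 - <<'E'
from h import *
print(*go(.4767,.0302,-.002,19.2)); o=bot.get_obs(); print(o['ee_pos'],o['tcp_rot'],o['q'])
E
```

```text
[ -0.7693   0.5022 154.3744] 0.14675044968709017
[0.4771 0.0309 0.1524] [179.9873  -0.0457  19.3468] [  3.7078  -5.774   -9.3461  86.3804   0.0001 164.361 ]
```

Request:
send_rows(targets="0 0 50 0 0;0 0 95 0 0;0 0 125 0 0;0 0 140 0 0;0 0 150 0 0;0 0 152 0 0;0 0 152 0 0;0 0 152 0 0")

```text
time: 3.1
ee_pos: [0.4774, 0.0309, 0.0001]
tcp_rot: [180.0, -0.1, 19.2]
wrist_force: [0.5, -0.1, -0.6]
opening: 0.0855
grasp_force: 0.0
```

Request:
send_rows(targets="0 0 0 0 60;0 0 0 0 100;0 0 0 0 140;0 0 0 0 140;0 0 0 0 140;0 0 0 0 140", newtons=40)

```text
time: 3.85
ee_pos: [0.4772, 0.0308, -0.0002]
tcp_rot: [180.0, -0.0, 19.2]
wrist_force: [-1.3, -0.7, 5.5]
opening: 0.0595
grasp_force: 44.3
```

Request:
send_rows(targets="0 0 -5 0 140;0 0 -15 0 140;0 0 -30 0 140;0 0 -50 0 140;0 0 -80 0 140;0 0 -110 0 140;0 0 -140 0 140;0 0 -150 0 140;0 0 -150 0 140;0 0 -150 0 140", newtons=60)

```text
time: 5.1
ee_pos: [0.4764, 0.0308, 0.1481]
tcp_rot: [-180.0, 0.1, 19.2]
wrist_force: [0.0, 0.7, -2.7]
opening: 0.0588
grasp_force: 66.0
```

```bash
python3 - <<'E'
from h import *
t=camera("top")
p0=np.array([.477,.031,np.radians(19)])
p,c=fit({"top":(t,win("top",p0,.15,8))},.15,p0); print(p[:2],np.degrees(p[2]),c)
print(*go(.5592,-.3576,.15,107.8)); o=bot.get_obs(); print(o['ee_pos'],o['tcp_rot'],o['torque'],o['wrist_force'])
E
```

```text
[0.3692 0.2366] 42.23662169141678 1.0
[-49.4671 394.0153  -2.1044] -88.5985634538765
[0.4763 0.0308 0.148 ] [-179.971     0.1107   19.2014] [ 0.0217 -0.0516 -0.0315] [-0.5177  1.0781 -2.8299]
```

Request:
send_rows(targets="-3 25 0 -6 140;-7 60 0 -14 140;-12 100 0 -23 140;-17 140 0 -32 140;-22 180 0 -41 140;-27 220 0 -50 140;-33 260 0 -59 140;-38 300 0 -68 140;-42 340 0 -77 140;-46 370 0 -84 140;-49 388 0 -88 140;-49.5 394 -2 -88.6 140;-49.5 394 -2 -88.6 140;-49.5 394 -2 -88.6 140;-49.5 394 -2 -88.6 140")

```text
time: 7.02
ee_pos: [0.5598, -0.3569, 0.1515]
tcp_rot: [180.0, 0.0, 107.8]
wrist_force: [0.0, 0.2, -2.5]
opening: 0.0589
grasp_force: 65.9
```

```bash
python3 - <<'E'
from h import *
s=camera("scene");t=camera("top")
b=(.543,-.3071,np.radians(-72.2)); o=bot.get_obs()
print(*go(.5592,-.3576,.033,107.8)); print(o['ee_pos'],o['tcp_rot'],o['torque'],o['wrist_force'])
cv2.imwrite("pics/s1.png",np.hstack([cv2.resize(s[130:250,120:290],(400,282)),cv2.resize(t[120:250,370:520],(400,347))[:282]]))
E
```

```text
[ -0.3142  -0.7671 118.5218] 0.02119977239200921
[ 0.5598 -0.3571  0.1515] [179.9903   0.0104 107.8212] [ 0.0432 -0.0263  0.0329] [-0.8234 -0.2549 -2.9333]
```

View pics/s1.png

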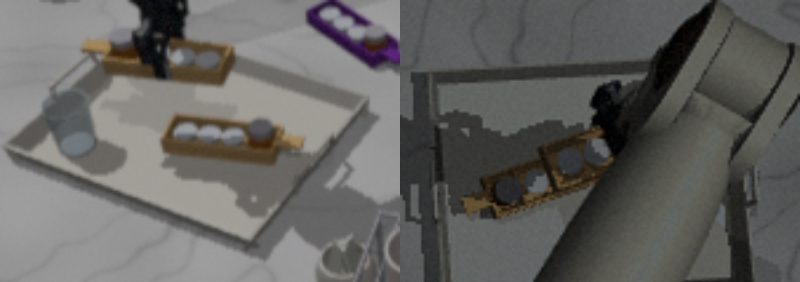

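Left: the held caddy is level and its tab points away from the base's tab. Right: it is in line above the base. The two cameras disagree on the base by about 5 mm sideways, so I'll check with the held caddy, whose pose I know from the TCP, before lowering.

```bash
python3 - <<'E'
from h import *
import h
s=camera("scene"); s0=cv2.imread("pics/scene0.png"); base=h.mask
for th in(.3,.4,.5):
    src=open("h.py").read().replace("o>.3",f"o>{th}"); ns={}; exec(src,ns); f=ns['fit']
    for nm,im,z,p in(("base0",s0,.005,[.543,-.307,-1.26]),("base",s,.005,[.543,-.307,-1.26]),("held",s,.1515,[.5598,-.357,1.8817])):
        p=np.array(p); q,c=f({"scene":(im,win("scene",p,z,5))},z,p); print(th,nm,q[:2],np.degrees(q[2]),c)
    t0=cv2.imread("pics/top0.png"); p=np.array([.543,-.307,-1.26]); q,c=f({"top":(t0,win("top",p,.005,5))},.005,p); print("  top",q[:2],np.degrees(q[2]),c)
E
```

```text
0.3 base0 [ 0.5399 -0.3114] -73.39672486257477 0.12186466650536333
0.3 base [ 0.54   -0.3121] -72.52617125640643 0.11752892030848329
0.3 held [ 0.5588 -0.3639] 106.37871033933877 0.8486027591085957
  top [ 0.543  -0.3071] -72.20097027371966 0.03983851310176721
0.4 base0 [ 0.5369 -0.3123] -73.0750479086658 1.0545753588516746
0.4 base [ 0.5375 -0.314 ] -73.04121025002968 1.07419208010924
0.4 held [ 0.5575 -0.3672] 106.32741034303352 1.3067740972843926
  top [ 0.543  -0.3069] -71.85396410770362 0.09177851000562565
0.5 base0 [ 0.3673 -0.1329] -53.0233534851932 1.0
0.5 base [ 0.3065 -0.1704] -13.847658974499238 1.0
0.5 held [ 0.2691 -0.2085] 164.04821486890376 1.0
  top [ 0.5442 -0.3108] -71.32035942561795 3.898899306971056
```

The scene fit is off by about the same amount for the held caddy (whose position is known) as for the base, so the top-camera pose holds. I'll lower it now.

Request:
send_rows(targets="0 -0.8 25 0 140;0 -0.8 55 0 140;0 -0.8 80 0 140;0 -0.8 97 0 140;0 -0.8 107 0 140;0 -0.8 112 0 140;0 -0.8 112 0 140;0 -0.8 112 0 140")

```text
time: 8.18
ee_pos: [0.5593, -0.358, 0.0402]
tcp_rot: [180.0, 0.1, 107.8]
wrist_force: [0.4, 0.3, -2.1]
opening: 0.0593
grasp_force: 66.0
```

Request:
send_rows(targets="0 0 1 0 140;0 0 2 0 140;0 0 3 0 140;0 0 4 0 140;0 0 4 0 140;0 0 4 0 140")

```text
time: 8.93
ee_pos: [0.559, -0.3578, 0.0353]
tcp_rot: [180.0, 0.0, 107.8]
wrist_force: [0.2, 0.0, -3.1]
opening: 0.0589
grasp_force: 66.0
```

Request:
send_rows(targets="0 0 0.5 0 140;0 0 1 0 140;0 0 1.5 0 140;0 0 1.5 0 140;0 0 1.5 0 140")

```text
time: 9.55
ee_pos: [0.559, -0.3578, 0.0338]
tcp_rot: [180.0, 0.0, 107.8]
wrist_force: [-0.6, -0.5, -2.2]
opening: 0.059
grasp_force: 66.0
```

Request:
send_rows(targets="0 0 0.5 0 140;0 0 1 0 140;0 0 1.5 0 140;0 0 1.5 0 140;0 0 1.5 0 140")

```text
time: 10.18
ee_pos: [0.559, -0.3578, 0.033]
tcp_rot: [180.0, 0.0, 107.8]
wrist_force: [-3.3, 2.4, 5.6]
opening: 0.0589
grasp_force: 66.7
```

The force changed at 0.033, the expected rim height, so the caddy is down. I'll release it gently.

Request:
send_rows(targets="0 0 0 0 110;0 0 0 0 80;0 0 0 0 40;0 0 0 0 0;0 0 0 0 0;0 0 0 0 0", newtons=20)

```text
time: 10.92
ee_pos: [0.559, -0.3578, 0.0322]
tcp_rot: [-180.0, -0.0, 107.8]
wrist_force: [-0.4, 0.2, 0.5]
opening: 0.0859
grasp_force: 0.0
```

Request:
send_rows(targets="0 0 -15 0 0;0 0 -40 0 0;0 0 -80 0 0;0 0 -130 0 0;0 0 -180 0 0;0 -30 -200 -6 0;0 -80 -200 -16 0;0 -130 -200 -26 0;0 -180 -200 -36 0;0 -230 -200 -46 0;0 -280 -200 -56 0;0 -330 -200 -66 0;0 -380 -200 -76 0;0 -430 -200 -86 0;0 -450 -200 -90 0;0 -450 -200 -90 0")

```text
time: 12.92
ee_pos: [0.1293, -0.4957, 0.2335]
tcp_rot: [-179.9, -0.0, -162.3]
wrist_force: [0.4, -0.2, -0.3]
opening: 0.0852
grasp_force: 0.0
```

```bash
python3 - <<'E'
from h import *
s=camera("scene");t=camera("top")
p=np.array([.559,-.3578,np.radians(107.8)])
q,c=fit({"top":(t,win("top",p,.033,4))},.033,p); print("open",q[:2],np.degrees(q[2]),c)
o=bot.get_obs(); print(o['ee_pos'],o['tcp_rot'],o['q'])
cv2.imwrite("pics/s2.png",np.hstack([cv2.resize(s[130:250,120:290],(400,282)),cv2.resize(t[120:226,370:520],(400,282))]))
E
```

```text
open [ 0.56   -0.3586] 108.18964593286718 0.12796446227699362
[ 0.1308 -0.4953  0.233 ] [-179.9498    0.0108 -162.294 ] [-75.2107  -0.2176   4.9011  95.0691   0.0133 -92.9167]
```

View pics/s2.png

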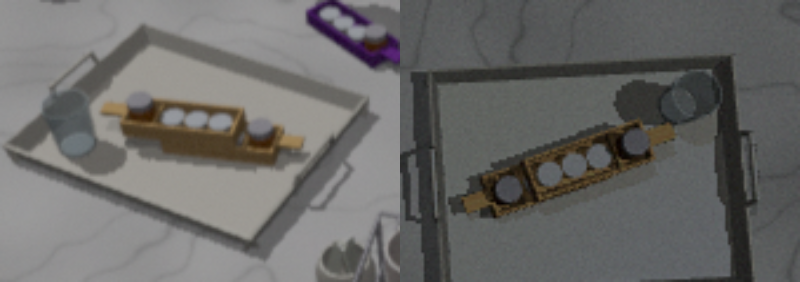

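The first caddy sits level, just behind the base's jar: about 54 mm along and 0 mm sideways. Next I'll measure the rack caddy from the parts that show, its tab and jar.

```bash
python3 - <<'E'
from h import *
P=lambda u,v,z:unproj("top",(255+(u+.5)/4-.5,125+(v+.5)/4-.5),z)[:2]
tab=P(124,265,.028); jar=P(103,217,.05); print("tab,jar",tab,jar,np.linalg.norm(tab-jar),np.degrees(np.arctan2(*(jar-tab)[::-1])))
t=camera("top")
cv2.imwrite("pics/t3.png",cv2.resize(t[130:205,240:310],None,fx=7,fy=7,interpolation=cv2.INTER_CUBIC))
for yaw in(17,18,19):
    c,s=np.cos(np.radians(yaw)),np.sin(np.radians(yaw)); print(yaw,"mid from tab",tab+.104*np.array([c,s]),"from jar",jar+.061*np.array([c,s]))
# tab-only orange region
x0,y0=278,184; m=mask(t,(x0,y0,294,199)); ys,xs=np.nonzero(m); cv2.imwrite("pics/m.png",m*255)
r=cv2.minAreaRect(np.c_[xs,ys].astype(np.float32)); print(r)
print(go(.538,.212,.2,-162))
E
```

```text
tab,jar [0.54   0.2096] [0.5824 0.2262] 0.045570195013771436 21.45068016797745
17 mid from tab [0.6394 0.24  ] from jar [0.6407 0.2441]
18 mid from tab [0.6389 0.2417] from jar [0.6404 0.2451]
19 mid from tab [0.6383 0.2434] from jar [0.6401 0.2461]
((25.5, 25.0), (50.0, 51.0), 90.0)
(array([-603.1648,  549.4603,   32.5925]), np.float64(-0.2398530793637974))
```

View pics/t3.png

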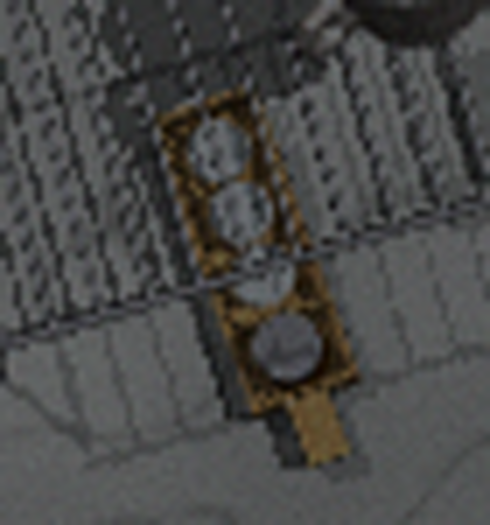

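The picture shows the rack caddy's outline through the wires (at 7x): far end (160,120)-(248,92), near end (255,408)-(355,375), tab end about (330,460).

```bash
python3 - <<'E'
from h import *
P=lambda u,v:unproj("top",(240+(u+.5)/7-.5,130+(v+.5)/7-.5),.028)[:2]
uv=[(160,120),(248,92),(255,408),(355,375),(310,465),(350,455)]
L=np.array([(.085,.03),(.085,-.03),(-.085,.03),(-.085,-.03),(-.123,.012),(-.123,-.012)])
W=np.array([P(*q) for q in uv])
from scipy.optimize import least_squares
f=lambda p:(L@np.array([[np.cos(p[2]),np.sin(p[2])],[-np.sin(p[2]),np.cos(p[2])]])+p[:2]-W).ravel()
r=least_squares(f,[.64,.244,.3]); p=r.x; print(p[:2],np.degrees(p[2]),r.fun.reshape(-1,2)*1e3)
tab=p[:2]-.108*np.array([np.cos(p[2]),np.sin(p[2])]); print("tab",tab)
print(go(*tab,.2,np.degrees(p[2])-180))
E
```

```text
[0.6395 0.2442] 18.10766418348133 [[ 0.1269  5.1276]
 [ 4.8773 -4.0509]
 [-3.0479  0.9305]
 [-0.5733 -2.2784]
 [-2.0573  0.8214]
 [ 0.6743 -0.5502]]
tab [0.5368 0.2106]
(array([-601.6441,  548.4953,   32.593 ]), np.float64(-0.3475172628451162))
```

Request:
send_rows(targets="-20 20 0 0 0;-55 50 0 0 0;-90 85 0 0 0;-130 120 0 0 0;-170 155 0 0 0;-210 190 0 0 0;-250 228 0 0 0;-290 264 0 0 0;-330 300 0 0 0;-370 337 0 0 0;-410 374 0 0 0;-450 410 0 0 0;-490 446 0 0 0;-530 483 0 0 0;-565 515 10 0 0;-590 538 25 0 0;-601 548 33 0 0;-601.6 548.5 33 0 0;-601.6 548.5 33 0 0;-601.6 548.5 33 0 0")

```text
time: 15.58
ee_pos: [0.5356, 0.21, 0.2004]
tcp_rot: [180.0, 0.1, -162.3]
wrist_force: [-0.6, 0.8, 0.6]
opening: 0.0855
grasp_force: 0.0
```

```bash
python3 - <<'E'
from h import *
print(go(.5368,.2106,.007,18.1-180)); o=bot.get_obs(); print(o['ee_pos'],o['tcp_rot'],o['q'])
E
```

```text
(array([ -1.0946,   0.1624, 193.3568]), np.float64(-0.3577607442231283))
[0.5356 0.21   0.2004] [ 179.9988    0.0781 -162.2578] [21.4154  7.8514  9.7748 91.8455 -0.0039  3.6731]
```

Request:
send_rows(targets="-1 0 40 -0.4 0;-1 0 90 -0.4 0;-1 0 135 -0.4 0;-1 0 165 -0.4 0;-1 0 183 -0.4 0;-1 0 192 -0.4 0;-1 0 193 -0.4 0;-1 0 193 -0.4 0")

```text
time: 16.58
ee_pos: [0.5372, 0.2113, 0.0074]
tcp_rot: [180.0, 0.1, -161.8]
wrist_force: [-0.6, -0.9, 0.0]
opening: 0.0854
grasp_force: 0.0
```

Request:
send_rows(targets="0 0 0 0 60;0 0 0 0 120;0 0 0 0 160;0 0 0 0 200;0 0 0 0 230;0 0 0 0 230;0 0 0 0 230;0 0 0 0 230", newtons=40)

```text
time: 17.58
ee_pos: [0.5366, 0.2111, 0.0065]
tcp_rot: [180.0, 0.0, -161.8]
wrist_force: [-2.4, -0.1, 4.0]
opening: 0.0231
grasp_force: 40.0
```

Request:
send_rows(targets="3 0 0 0 230;9 0 0 0 230;18 0 0 0 230;28 0 0 0 230;38 0 0 0 230;48 0 0 0 230;58 0 0 0 230;68 0 0 0 230;78 0 0 0 230;88 0 0 0 230;98 0 0 0 230;108 0 0 0 230;118 0 0 0 230;128 0 0 0 230;136 0 0 0 230;140 0 0 0 230;141 0 0 0 230;141 0 0 0 230;141 0 0 0 230")

```text
time: 19.95
ee_pos: [0.4024, 0.167, 0.0064]
tcp_rot: [180.0, -0.0, -161.8]
wrist_force: [3.0, 0.4, 7.5]
opening: 0.023
grasp_force: 40.2
```

Request:
send_rows(targets="0 0 0 0 190;0 0 0 0 120;0 0 0 0 50;0 0 0 0 0;0 0 0 0 0;0 0 0 0 0;0 0 -20 0 0;0 0 -60 0 0;0 0 -110 0 0;40 0 -150 0 0;90 0 -150 0 0;90 60 -150 0 0;90 120 -150 0 0;90 180 -150 0 0;90 240 -150 0 0;90 240 -150 0 0;90 240 -150 0 0")

```text
time: 22.08
ee_pos: [0.242, 0.3666, 0.1561]
tcp_rot: [-180.0, -0.0, -161.7]
wrist_force: [-0.2, -1.1, 0.6]
opening: 0.0855
grasp_force: 0.0
```

```bash
python3 - <<'E'
from h import *
s=camera("scene");t=camera("top")
p=np.array([.506,.2007,np.radians(18.1)])
q,c=fit({"top":(t,win("top",p,0,8))},0,p); print("rack",q[:2],np.degrees(q[2]),c)
o=bot.get_obs(); print(o['ee_pos'],o['tcp_rot'],o['q'])
print("rel rack",R.from_euler('z',-17.6,degrees=True).apply([*(q[:2]-[.706,.24]),0]))
print(go(*q[:2],.15,np.degrees(q[2])-180))
for nm,p,z in(("base",[.543,-.3071,np.radians(-72.2)],.005),("open",[.56,-.3586,np.radians(108.2)],.033)):
    p=np.array(p); r,c=fit({"top":(t,win("top",p,z,4))},z,p); print(nm,r[:2],np.degrees(r[2]),c)
cv2.imwrite("pics/t4.png",cv2.resize(t[100:280,230:500],(800,533)))
E
```

```text
rack [0.5059 0.2015] 18.457849568401674 0.03765166340508806
[0.2426 0.3661 0.1564] [-179.9942    0.0058 -161.8681] [ 56.472  -11.0808 -13.5779  87.5019  -0.0082  38.3401]
rel rack [-0.2024  0.0238  0.    ]
(array([-199.0115, -238.3664,    6.4747]), np.float64(-0.325977476377858))
base [ 0.5495 -0.322 ] -71.30130591806333 0.13087444091527842
open [ 0.5599 -0.3585] 108.17967938183777 0.12644746247319513
```

View pics/t4.png

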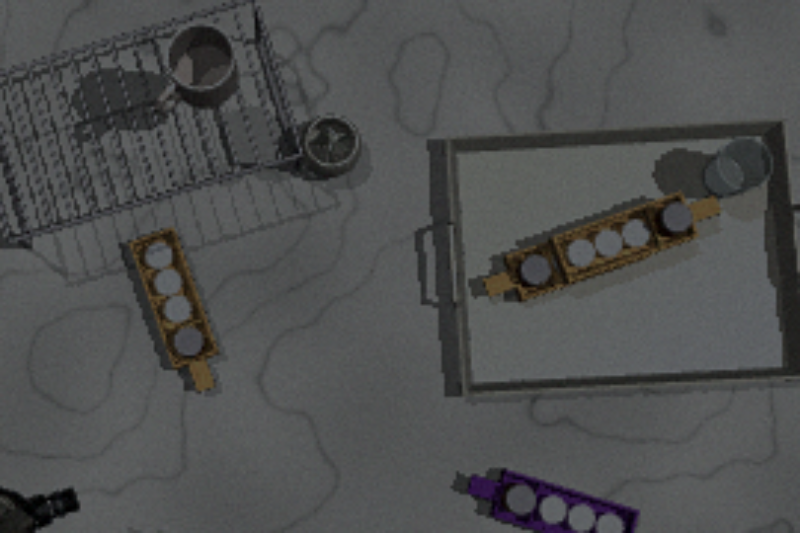

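caddy_rack stands clear, with its middle about 202 mm in front of the rack's centre and its fit good to 4%. The first stacked caddy hasn't moved. I'll take the rack caddy afresh at its middle.

Request:
send_rows(targets="-30 -35 0 -0.3 0;-70 -85 0 -0.3 0;-110 -130 0 -0.3 0;-150 -180 0 -0.3 0;-185 -222 0 -0.3 0;-199 -238.4 6 -0.3 0;-199 -238.4 6 -0.3 0;-199 -238.4 6 -0.3 0;-199 -238.4 50 -0.3 0;-199 -238.4 95 -0.3 0;-199 -238.4 130 -0.3 0;-199 -238.4 148 -0.3 0;-199 -238.4 155 -0.3 0;-199 -238.4 155.5 -0.3 0;-199 -238.4 155.5 -0.3 0")

```text
time: 24.05
ee_pos: [0.5064, 0.203, 0.0021]
tcp_rot: [180.0, 0.1, -161.5]
wrist_force: [0.7, 0.5, 0.3]
opening: 0.0855
grasp_force: 0.0
```

```bash
python3 - <<'E'
from h import *
print(go(.5059,.2015,0,-161.5)); o=bot.get_obs(); print(o['ee_pos'],o['tcp_rot'],o['wrist_force'])
E
```

```text
(array([ 0.9695, -1.2602,  2.1252]), np.float64(0.0065647021911274805))
[0.5064 0.203  0.0021] [ 179.9947    0.1133 -161.4934] [0.703  0.4814 0.3462]
```

Request:
send_rows(targets="1 -1 1.5 0 0;1 -1 1.5 0 60;1 -1 1.5 0 100;1 -1 1.5 0 140;1 -1 1.5 0 140;1 -1 1.5 0 140;1 -1 1.5 0 140", newtons=60)

```text
time: 24.92
ee_pos: [0.5054, 0.2013, -0.0002]
tcp_rot: [-180.0, 0.0, -161.5]
wrist_force: [-1.2, -2.7, 6.0]
opening: 0.0593
grasp_force: 67.0
```

Request:
send_rows(targets="0 0 -5 0 140;0 0 -15 0 140;0 0 -30 0 140;20 0 -50 0 140;40 0 -80 0 140;50 0 -110 0 140;50 0 -140 0 140;50 0 -165 0 140;50 0 -170 0 140;50 0 -170 0 140")

```text
time: 26.18
ee_pos: [0.4576, 0.1855, 0.1692]
tcp_rot: [180.0, 0.0, -161.5]
wrist_force: [0.7, 0.2, -4.1]
opening: 0.0591
grasp_force: 65.9
```

```bash
python3 - <<'E'
from h import *
print(go(.5436,-.3082,.17,108)); o=bot.get_obs(); print(o['ee_pos'],o['tcp_rot'],o['wrist_force'],o['torque'],o['q'])
E
```

```text
(array([  75.1641, -495.4673,   -0.8651]), np.float64(90.50248330933255))
[0.4576 0.1855 0.1692] [ 179.9984    0.0052 -161.4975] [ 0.6556  0.1508 -4.1018] [-0.0036 -0.0565 -0.0008] [22.0648 -3.5384 -5.4078 88.1252  0.0013  3.5623]
```

Request:
send_rows(targets="4 -25 0 5 140;9 -60 0 12 140;16 -105 0 20 140;23 -150 0 28 140;30 -195 0 36 140;37 -240 0 44 140;44 -285 0 52 140;50 -330 0 60 140;56 -375 0 68 140;64 -420 0 76 140;70 -460 0 84 140;74 -485 0 89 140;75 -495.5 0 90.5 140;75 -495.5 0 90.5 140;75 -495.5 0 90.5 140;75 -495.5 0 90.5 140")

```text
time: 28.18
ee_pos: [0.5438, -0.3073, 0.1695]
tcp_rot: [180.0, 0.0, 108.1]
wrist_force: [0.3, -0.1, -4.3]
opening: 0.0586
grasp_force: 66.0
```

```bash
python3 - <<'E'
from h import *
print(go(.5436,-.3082,.061,108)); o=bot.get_obs(); print(o['ee_pos'],o['tcp_rot'],o['wrist_force'])
s=camera("scene");t=camera("top")
cv2.imwrite("pics/s5.png",np.hstack([cv2.resize(s[110:230,130:300],(400,282)),cv2.resize(t[120:226,370:520],(400,282))]))
E
```

```text
(array([ -0.811 ,  -0.5136, 108.4981]), np.float64(0.0990752735980891))
[ 0.5438 -0.3073  0.1695] [179.9916   0.0014 108.0991] [ 0.3481 -0.0983 -4.2956]
```

View pics/s5.png

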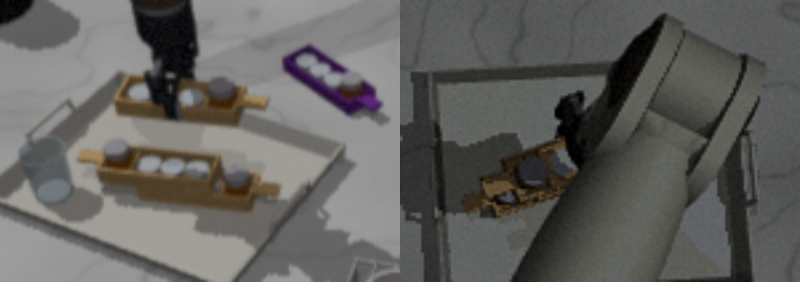

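The held caddy is level, parallel to the stack, and its tab points the same way as the base's. I'll lower it.

Request:
send_rows(targets="-0.8 -0.5 25 0 140;-0.8 -0.5 50 0 140;-0.8 -0.5 75 0 140;-0.8 -0.5 90 0 140;-0.8 -0.5 98 0 140;-0.8 -0.5 102 0 140;-0.8 -0.5 104 0 140;-0.8 -0.5 105 0 140;-0.8 -0.5 106 0 140;-0.8 -0.5 106 0 140;-0.8 -0.5 106 0 140")

```text
time: 29.65
ee_pos: [0.5435, -0.3091, 0.0634]
tcp_rot: [180.0, 0.0, 108.0]
wrist_force: [0.9, -0.5, -4.2]
opening: 0.0591
grasp_force: 65.9
```

Request:
send_rows(targets="0 0 0.5 0 140;0 0 1 0 140;0 0 1.5 0 140;0 0 1.5 0 140;0 0 1.5 0 140")

```text
time: 30.28
ee_pos: [0.5435, -0.3091, 0.0618]
tcp_rot: [180.0, -0.0, 108.0]
wrist_force: [-0.2, 0.4, -3.5]
opening: 0.0588
grasp_force: 65.9
```

Request:
send_rows(targets="0 0 0.4 0 140;0 0 0.8 0 140;0 0 1.2 0 140;0 0 1.2 0 140;0 0 1.2 0 140")

```text
time: 30.9
ee_pos: [0.5435, -0.3091, 0.0608]
tcp_rot: [180.0, 0.0, 108.0]
wrist_force: [-2.0, -0.4, -1.8]
opening: 0.0588
grasp_force: 66.3
```

Request:
send_rows(targets="0 0 0.4 0 140;0 0 0.6 0 140;0 0 0.6 0 140;0 0 0.6 0 140")

```text
time: 31.4
ee_pos: [0.5436, -0.3091, 0.0608]
tcp_rot: [180.0, 0.0, 108.0]
wrist_force: [-3.0, 1.7, 5.6]
opening: 0.0592
grasp_force: 67.2
```

It's seated at 0.061, so I'll release, raise the tool and check.

Request:
send_rows(targets="0 0 0 0 110;0 0 0 0 80;0 0 0 0 40;0 0 0 0 0;0 0 0 0 0;0 0 0 0 0", newtons=20)

```text
time: 32.15
ee_pos: [0.5436, -0.3091, 0.0599]
tcp_rot: [180.0, -0.0, 108.0]
wrist_force: [0.7, 0.2, -0.2]
opening: 0.0852
grasp_force: 0.0
```

Request:
send_rows(targets="0 0 -15 0 0;0 0 -40 0 0;0 0 -80 0 0;0 0 -130 0 0;0 0 -170 0 0;0 -30 -180 0 0;0 -80 -180 0 0;0 -130 -180 0 0;0 -180 -180 0 0;0 -230 -180 0 0;0 -270 -180 0 0;60 -270 -180 0 0;120 -270 -180 0 0;180 -270 -180 0 0;180 -270 -180 0 0;180 -270 -180 0 0")

```text
time: 34.15
ee_pos: [0.2314, -0.2217, 0.241]
tcp_rot: [179.9, 0.1, 108.0]
wrist_force: [-0.4, -0.2, 0.0]
opening: 0.0853
grasp_force: 0.0
```

```bash
python3 - <<'E'
from h import *
s=camera("scene");t=camera("top"); Q={}
for nm,p,z in(("open",[.56,-.3586,np.radians(108.2)],.033),("rack",[.5436,-.309,np.radians(-72)],.061)):
    p=np.array(p); r,c=fit({"top":(t,win("top",p,z,4))},z,p); print(nm,r[:2],np.degrees(r[2]),c)
o=bot.get_obs(); print(o['ee_pos'],o['wrist_force'])
cv2.imwrite("pics/s6.png",np.hstack([cv2.resize(s[110:230,130:300],(400,282)),cv2.resize(t[120:226,370:520],(400,282))]))
E
```

```text
open [ 0.5615 -0.3595] 107.56612568181033 0.16046313396789316
rack [ 0.5446 -0.3118] -72.01260917465076 0.13351063829787235
[ 0.2314 -0.2221  0.2402] [-0.1025 -0.012  -0.0488]
```

View pics/s6.png

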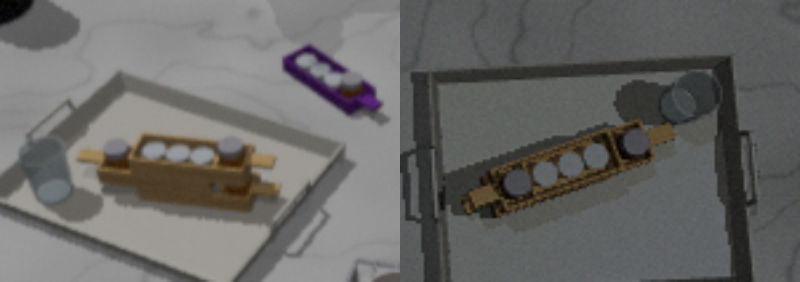

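The stack is level and in line, with tabs alternating. The third caddy sits about 50 mm along the second, so the spacing is within range. Handing in.

```bash
python3 -c "
from workcell import ticket
print(ticket.job_done())"
```

```text
the job is handed in; nothing more can be done
None
```

I drew the rack caddy clear, stacked both loose caddies alternately on the base in the tray, and handed the job in at about 34 s; the last pictures show the stack level and in line, but the hand-in returned no verdict.

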